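Close a balm mould and hold it shut

TASK

Get the small balm mould ready for pouring: with the scraper block in the gripper, wipe all four wax chips off the top face of the fixed mould base (do not touch the chips with the fingers), and stand the scraper upright back on the bench. Then pick up the cavity plate by its rib, fit it over both dowels until it sits flush on the base, and press it down firmly with roughly 15 N; finish like that, still holding the plate and pressing. Leave the two bottles and the cup alone.

Things in the scene. Friction and masses are not known exactly. Their poses are not given: they have to be found in the camera images.
- mould_base: The mould's base: a plain aluminium block fixed to the bench, 64 (x) by 120 (y) by 26 (z) mm, with two upright steel dowels on its flat top face, on the block's y axis 48 mm either side of the centre. Dowels are 10 mm thick and stand 12.5 mm above the face; their upper 5 mm tapers to 4 mm. Between the dowels the face is bare and flat (86 mm clear). Origin at the centre of its underside, z up.
- base_face (a point): Centre of the base's flat top face, 26 mm above the bench, axes as the base's.
- dowel_left (a point): Top end of the dowel at the base's +y end, 12.5 mm above the face.
- dowel_right (a point): Top end of the dowel at the base's -y end, 12.5 mm above the face.
- cavity_plate: Loose aluminium plate, 64 (x) by 120 (y) by 16 mm, about 350 g, flat on the bench, rib up. Two 13 mm through holes for the dowels, on its y axis 48 mm either side of centre; four rectangular pockets. Central gripping rib 14 thick (x), 44 long (y), from z = 16 to 46 mm. Same after half a turn. Origin at the centre of its underside, z up; seated, it coincides with base_face.
- scraper: The scraper block: plain wood, about 100 g, standing upright on the bench. Foot 24 (x) by 70 (y) by 16 mm high, straight flat underside; on it an upright grip 20 mm thick (x), 44 mm long (y), from z = 16 to 58 mm. Origin at the centre of its underside, z up.
- chip0: One of four loose cream-coloured chips of set wax, about 8 to 15 mm across and 7 mm thick, lying near the middle of the base's face (within 27 mm of its centre). Origin at the chip's centre.
- chip1: One of four loose cream-coloured chips of set wax, about 8 to 15 mm across and 7 mm thick, lying near the middle of the base's face (within 27 mm of its centre). Origin at the chip's centre.
- chip2: One of four loose cream-coloured chips of set wax, about 8 to 15 mm across and 7 mm thick, lying near the middle of the base's face (within 27 mm of its centre). Origin at the chip's centre.
- chip3: One of four loose cream-coloured chips of set wax, about 8 to 15 mm across and 7 mm thick, lying near the middle of the base's face (within 27 mm of its centre). Origin at the chip's centre.
- bottle_a: Bystander: small amber glass bottle, black cap, 30 mm across, 75 mm tall. Origin at the centre of its underside.
- bottle_b: Bystander: the other bottle, the same kind.
- cup: Bystander: white paper cup, 72 mm across the rim, 75 mm tall. Origin at the centre of its underside.
Things that resemble listed ones, but are neither listed nor needed, are in the scene too. What is shaped like the mould_base but blue is not meant.

How it is judged:
By the outcome, as a careful person would: the job done as asked, in the order asked, and still so for the second after the job is handed in, while the arm keeps its last pose, push and grip.
It also fails if it takes over 69 s, if anything falls off the work surface, if the arm or the gripper's body presses on something with over 40 N, if the wrist force passes 120 N, or if a joint passes its speed limit or range.

ROBOT

A 6-joint arm with a two-finger parallel gripper is mounted at the origin on the work surface. World frame = base frame: x ahead of the robot, y to its left, z up, the work surface at z = 0. Lengths are in mm, angles in rad, forces in N, time in s.
With the tool pointing down it reaches from about 400 to 925 mm from the base axis. Payload 12.5 kg.
Tool frame: the origin (TCP) lies midway between the tips of the shut fingers; the grasp point (between the pads) lies 19 mm behind it; z points along the fingers, y is the line along which they close (so a half turn about z gives the same grasp; the last joint's range is limited). The gripper opens to 95 mm and grips with 3 to 60 N. Pads are 20 mm wide; open, the fingers measure 119 mm over their backs; the gripper's body (75 mm by 180 mm) begins 59 mm behind the grasp point.
Start: joints at [1.239, 0.491, 1.559, -0, 1.092, -0.106], TCP at [139.91, 609.157, 214.661] pointing down, gripper open.
Joint ranges: [-3.1, 3.1], [-0.84, 2.19], [0.05, 2.79], [-1.13, 4.28], [0.06, 2.93], [-2.69, 2.69]. Speed limits (rad/s): [2.22, 2.22, 2.79, 3.14, 3.14, 3.14].

INTERFACE

Orientations are given as [roll, pitch, yaw] about the fixed x, y, z axes, in that order (R = Rz(yaw) Ry(pitch) Rx(roll)).
In Python, from cell import readout, eyes, env gives the robot as it stands.
- The arm moves only by the tool move_arm, never from a script. Its argument "plan" is a list of rows, each a list of 3 entries, a list of its own where there are three numbers: the turn, a rotation vector about the tool's x, y, z in degrees, then the shift along the tool's x, y, z in m, then the gripper command: -1 is shut, 1 is fully open, values between are in proportion. In form: [[[ax, ay, az], [x, y, z], jaw], ...]. A call has 1 to 5 rows; each row is the pose to reach, as a shift and turn from the pose commanded when the call began, along the tool's axes at that moment; what a row does not reach only later rows make up. A row lasts 1/8 s, in which the tool goes at most 62.5 mm and 10.7 degrees, less where a joint would pass 70% of its speed; a pose out of reach is approached as far as the arm can. A call with a gripper value outside its range is refused whole. The fingers move at their own pace and stop on an object; the grip force is fixed at half the most. Time passes only in rows, so rows that repeat a pose let the fingers close. It gives the time, the measured TCP pose, the force, the opening and the grip force at its end, in the units of the state.
- readout.state(): the state, without advancing time (a new reading comes with each control period).
- eyes.read_camera(name): name is "scene" or "top"; returns a dict with "img" (384x512x3 uint8, red, green, blue), "K" (3x3 intrinsics, pixels), "extrinsics" (4x4, takes a point from camera to world coordinates). Camera axes: x right, y up, looking along -z (the intrinsics and any distortion apply to the point x, -y, -z); pixel columns grow to the right and rows downward; lengths in mm; the calibration is good to about 2 mm. A picture is of the moment at which its call begins. There is no depth.
- env.job_done(): hands the job in; it is judged then, once.
Trained networks look in a picture, given as the dict that the camera call returned (one of the last four; its "shot" number tells which), for a name from the list of things; names that differ only in an ending like _2 or _b are one class to them, and where a whole thing is asked for, a point or a joint stands for the part that bears it (a point fixed in the world has none). Each returns a list of dicts, best first, with "score" (0 to 1); they miss things now and then, are a little off and sometimes report something else, mostly with a low value. They report only what shows in the picture. A call takes as long as a camera call. They do not tell look-alikes from the thing itself.
- eyes.cut_out(picture, name): "mask" (384x512 bool, what is visible of it) and "uv" ([column, row] in pixels, amid what is visible of it).
The state is a dict: "t": time; "joints": joint angles; "qvel": joint speeds; "tau": joint torques, N m; "eef_pos": TCP position; "tcp_rot": TCP orientation; "ft_force": force on the tool from outside, world axes, zero at the start; "moment": the same for the moment, N m; "opening": opening from 0.0 (shut) to 1.0 (fully open); "grip_force": force on a finger pad.
Only numpy, scipy, OpenCV 4.12 (cv2) and the standard library are available. Lean on these libraries where they do the work, as an engineer would, in place of code of your own. Each camera call takes 0.05 s, during which the arm holds its last target. There are 200 camera calls.

## Working session

There is one attempt and no reset: what is moved stays moved. The work goes in short steps, Python scripts to look and compute and a tool call to move; the robot and the scene stay as the last step left them, time stands still between calls to the robot, and variables do not carry over. Pictures are saved under pics/ and viewed, at most 10 in all, crops included, and the job is handed in when it is done.

Besides the shell and the picture viewer there is one more tool, called after ">>>" as name(argument=value, ...) on one line, values as JSON. move_arm: Moves the arm, as the interface text tells. Its arguments: {"type":"object","properties":{"plan":{"type":"array","items":{"type":"array"}}},"required":["plan"]}

```bash
mkdir -p pics; ls
cat > h.py <<'E'
import numpy as np, cv2
from cell import readout, eyes, env
def cam(n):
    return eyes.read_camera(n)
def save(p,f,box=None,s=1):
    im=cv2.cvtColor(p["img"],cv2.COLOR_RGB2BGR)
    if box: im=im[box[1]:box[3],box[0]:box[2]]
    cv2.imwrite(f,cv2.resize(im,None,fx=s,fy=s,interpolation=cv2.INTER_CUBIC))
def w(p,uv,z):
    E=np.array(p["extrinsics"]);K=np.array(p["K"])
    d=np.linalg.inv(K)@[uv[0],uv[1],1]; d=E[:3,:3]@[d[0],-d[1],-d[2]]
    o=E[:3,3]; return o+d*(z-o[2])/d[2]
def px(p,X):
    E=np.array(p["extrinsics"]);K=np.array(p["K"])
    c=E[:3,:3].T@(np.array(X)-E[:3,3]); q=K@[c[0],-c[1],-c[2]]; return q[:2]/q[2]
E
python3 - <<'E'
from h import *
s=readout.state();print(s)
for n in("top","scene"):
    p=cam(n);print(n,{k:v for k,v in p.items() if k!="img"});save(p,f"pics/{n}0.png",None,1.5)
    for t in("mould_base","cavity_plate","scraper","chip0","bottle_a","cup"):
        for r in eyes.cut_out(p,t): print(n,t,round(r["score"],2),r["uv"],r["mask"].sum(),w(p,r["uv"],20).round())
E
```

```text
pics
{'t': 0.0, 'joints': array([ 1.23939633e+00,  4.91593769e-01,  1.55945620e+00, -7.99453275e-07,
        1.09171837e+00, -1.05599184e-01]), 'qvel': array([ 1.19637725e-03, -4.97556859e-05, -2.26464412e-03,  1.52296301e-04,
       -1.50421926e-03,  3.90407472e-04]), 'tau': array([-1.03343998e-03, -6.12629914e+01, -2.58183807e+01,  6.92420569e-02,
        4.81976126e-02, -1.18487928e-04]), 'eef_pos': array([139.82448663, 608.90018191, 214.03817905]), 'tcp_rot': array([-3.14042344e+00, -1.23215781e-04,  2.91579213e+00]), 'ft_force': array([0.43435954, 0.22360302, 0.77246702]), 'moment': array([-0.0269071 ,  0.05627279, -0.00950848]), 'grip_force': 0.0, 'opening': 0.9980715800707004}
top {'K': array([[479.27711358,   0.        , 262.39104071],
       [  0.        , 479.27711358, 196.56681005],
       [  0.        ,   0.        ,   1.        ]]), 'extrinsics': array([[ 7.58655467e-03,  9.99252203e-01, -3.79140918e-02,
         4.95495631e+02],
       [-9.99709140e-01,  6.71110283e-03, -2.31645733e-02,
        -3.82313622e+01],
       [-2.28928055e-02,  3.80788034e-02,  9.99012474e-01,
[... 742 characters left out ...]
398e+02],
       [-5.26434411e-03,  6.59573818e-01,  7.51621358e-01,
         8.83959010e+02],
       [ 0.00000000e+00,  0.00000000e+00,  0.00000000e+00,
         1.00000000e+00]]), 'shot': 2}
scene mould_base 0.9 [343.2, 207.9] 1409 [380.  72.  20.]
scene mould_base 0.82 [263.7, 234.5] 1573 [575.  27.  20.]
scene cavity_plate 0.61 [200.3, 162.6] 1060 [ 571. -249.   20.]
scene scraper 0.58 [349.8, 281.1] 647 [502. 227.  20.]
scene chip0 0.6 [349.4, 281.0] 706 [502. 226.  20.]
scene chip0 0.56 [260.4, 236.5] 34 [584.  27.  20.]
scene bottle_a 0.64 [272.4, 348.8] 1619 [718. 251.  20.]
scene bottle_a 0.58 [158.4, 202.8] 270 [ 721. -192.   20.]
scene cup 0.71 [273.9, 348.0] 1598 [715. 251.  20.]
```

View pics/top0.png

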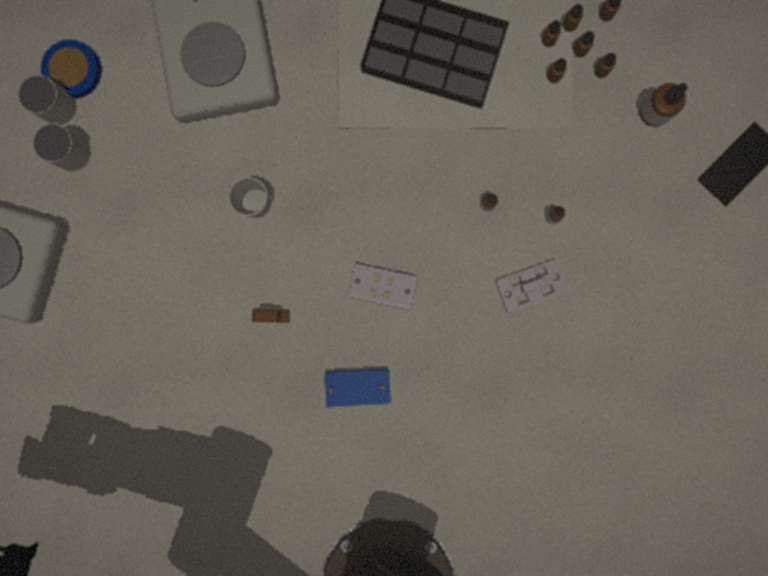

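View pics/scene0.png

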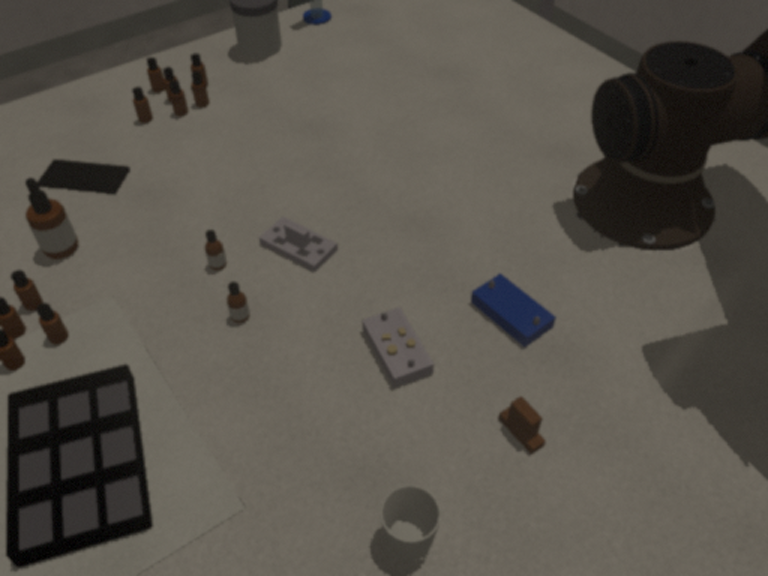

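The silver block with four cream chips, top px (255,191) and scene px (264,234), is the mould base. The blue block at top (238,260) is the look-alike. The plate is at top (353,186) and the scraper at (179,210). Next I fit poses to the masks and check an enlarged crop.

```bash
cat >> h.py <<'E'
from scipy.optimize import minimize
PARTS={"mould_base":[(64,120,0,26)],"cavity_plate":[(64,120,0,16),(14,44,16,46)],"scraper":[(24,70,0,16),(20,44,16,58)]}
def pts(part,q,z0=0):
    a,b,l,h=part;c,s=np.cos(q[2]),np.sin(q[2])
    return [(q[0]+c*x-s*y,q[1]+s*x+c*y,z0+z) for x in(-a/2,a/2) for y in(-b/2,b/2) for z in(l,h)]
def hulls(p,name,q,z0=0):
    return [cv2.convexHull(np.array([px(p,X) for X in pts(t,q,z0)],np.float32)) for t in PARTS[name]]
def render(p,name,q,z0=0,S=4):
    m=np.zeros((384*S,512*S),np.uint8)
    for h in hulls(p,name,q,z0): cv2.fillConvexPoly(m,np.round(((h+.5)*S-.5)*16).astype(np.int32),1,shift=4)
    return cv2.resize(m.astype(np.float32),(512,384),interpolation=cv2.INTER_AREA)
def fit(views,name,q0,z0=0):
    f=lambda q:sum(np.abs(render(p,name,[q[0],q[1],q[2]/50],z0)-m).sum()/m.sum() for p,m in views)
    best=min((minimize(f,[q0[0],q0[1],50*(q0[2]+d)],method="Nelder-Mead",options=dict(initial_simplex=np.array([q0[0],q0[1],50*(q0[2]+d)])+np.array([[0,0,0],[9,0,0],[0,9,0],[0,0,9.]]),xatol=.05)) for d in(-.1,.1)),key=lambda r:r.fun)
    return np.array([best.x[0],best.x[1],best.x[2]/50]),best.fun
def mask(p,name,at):
    rs=eyes.cut_out(p,name); rs=[r for r in rs if np.hypot(*(w(p,r["uv"],20)[:2]-at))<45]
    return rs[0]["mask"] if rs else None
E
cat > a.py <<'E'
from h import *
T=cam("top");S=cam("scene")
cr=[]
for n,q0 in(("mould_base",(568,20,-.12)),("cavity_plate",(578,-258,.3)),("scraper",(504,228,0))):
    V=[(p,mask(p,n,q0[:2])) for p in(T,S)]; V=[v for v in V if v[1] is not None]
    print(n,*[(v[0]["shot"],fit([v],n,q0)) for v in V],"both",fit(V,n,q0))
    q=fit(V,n,q0)[0]
    for p in(T,S):
        c=px(p,(q[0],q[1],20)).astype(int); im=cv2.cvtColor(p["img"],cv2.COLOR_RGB2BGR)[c[1]-40:c[1]+40,c[0]-40:c[0]+40]
        im=cv2.resize(im,(260,260),interpolation=cv2.INTER_CUBIC); im=cv2.convertScaleAbs(im,alpha=1.6)
        for h in hulls(p,n,q): cv2.polylines(im,[np.int32((h-c+40+.5)*3.25)],True,(0,255,0),1)
        cr.append(im)
cv2.imwrite("pics/fit.png",np.vstack([np.hstack(cr[0::2]),np.hstack(cr[1::2])]))
E
python3 a.py
```

```text
mould_base (3, (array([ 5.62608264e+02,  1.48174726e+01, -2.13238622e-01]), np.float64(0.08230263157894736))) (4, (array([ 5.63728449e+02,  1.44348710e+01, -2.09307827e-01]), np.float64(0.11295550105115627))) both (array([ 5.63157502e+02,  1.44046948e+01, -2.11082820e-01]), np.float64(0.20181066278169144))
cavity_plate (3, (array([ 5.68179579e+02, -2.66829912e+02,  3.48375457e-01]), np.float64(0.25490348692403486))) (4, (array([ 5.67159501e+02, -2.65672037e+02,  3.55428236e-01]), np.float64(0.049451219512195124))) both (array([ 5.67741932e+02, -2.66290203e+02,  3.54399927e-01]), np.float64(0.3082076359991495))
scraper (3, (array([ 5.06531598e+02,  2.27681521e+02, -3.39938471e-02]), np.float64(0.09569377990430622))) (4, (array([ 5.06926563e+02,  2.26926817e+02, -3.33236351e-02]), np.float64(0.07093613933236574))) both (array([ 5.06870099e+02,  2.27135682e+02, -2.33375909e-02]), np.float64(0.1700400518051958))
```

View pics/fit.png

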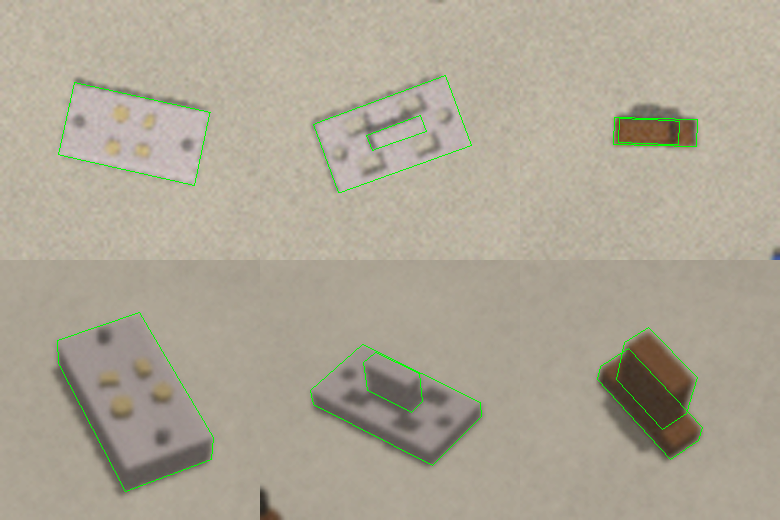

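Fits agree across both cameras to about 1 mm. The silver base has chips and dowels, and the scraper is the only wooden block. Setting out for the scraper.

```bash
cat >> h.py <<'E'
def go(x,y,z,psi,s=None):
    from scipy.spatial.transform import Rotation as R
    s=s or readout.state(); r=R.from_euler("xyz",s["tcp_rot"]); t=R.from_euler("xyz",[np.pi,0,psi])
    print("turn",np.degrees((r.inv()*t).as_rotvec()).round(2),"shift",(r.inv().apply(np.array([x,y,z])-s["eef_pos"])/1000).round(4))
E
python3 -c "
from h import *
go(507,227,110,1.541)"
```

```text
turn [ 1.000e-02 -0.000e+00  7.877e+01] shift [-0.4433 -0.2903  0.1047]
```

>>> move_arm(plan=[[[0,0,78.8],[-0.443,-0.29,0.105],1],[[0,0,78.8],[-0.443,-0.29,0.105],1],[[0,0,78.8],[-0.443,-0.29,0.105],1],[[0,0,78.8],[-0.443,-0.29,0.105],1],[[0,0,78.8],[-0.443,-0.29,0.105],1]])

```text
t: 1.72
eef_pos: [353.5, 386.7, 153.8]
tcp_rot: [3.141, -0.0, 1.972]
ft_force: [0.6, 0.9, -0.2]
opening: 1.0
grip_force: 0.0
```

```bash
python3 -c "
from h import *
go(507,227,110,1.541)"
```

```text
turn [ 0.04 -0.03 24.72] shift [-0.207   0.0788  0.0438]
```

>>> move_arm(plan=[[[0,0,24.7],[-0.207,0.079,0.044],1],[[0,0,24.7],[-0.207,0.079,0.044],1],[[0,0,24.7],[-0.207,0.079,0.044],1],[[0,0,24.7],[-0.207,0.079,0.044],1],[[0,0,24.7],[-0.207,0.079,0.044],1]])

```text
t: 2.35
eef_pos: [508.2, 227.5, 109.2]
tcp_rot: [-3.141, 0.0, 1.544]
ft_force: [0.4, 1.4, -0.4]
opening: 0.998
grip_force: 0.0
```

```bash
python3 -c "
from h import *
S=cam('scene')
m=mask(S,'scraper',(504,227))
if m is not None: print(m.sum(),fit([(S,m)],'scraper',(507,227,-.03)))
save(S,'pics/a1.png',(250,180,450,330),4)
go(507,227,22,1.541)"
```

```text
656 (array([ 5.06548590e+02,  2.26835013e+02, -5.05971904e-02]), np.float64(0.11108993902439024))
turn [-0.02 -0.    0.31] shift [-0.0024  0.0005  0.0878]
```

View pics/a1.png

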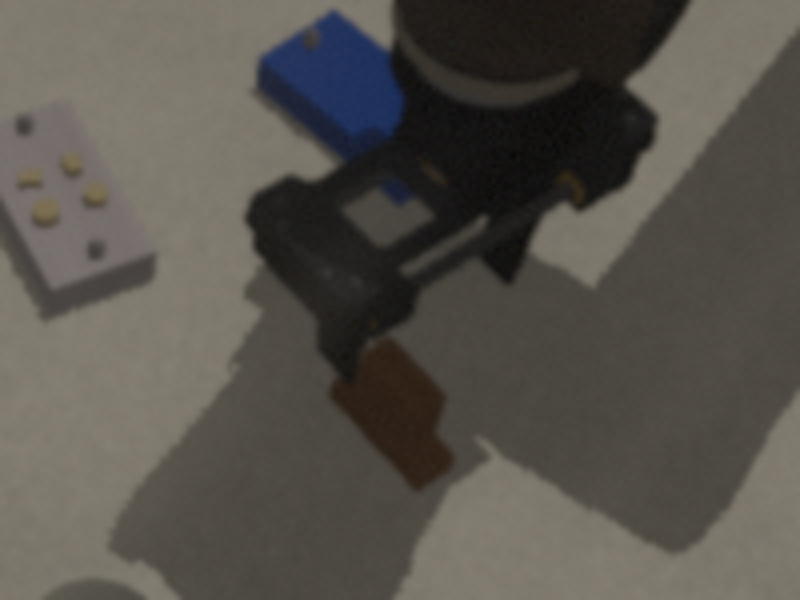

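The fingers straddle the scraper grip, at crop (345,350) and (505,265). Descending and closing.

>>> move_arm(plan=[[[0,0,0.5],[-0.001,0.001,0.04],1],[[0,0,0.5],[-0.001,0.001,0.07],1],[[0,0,0.5],[-0.001,0.001,0.0875],1],[[0,0,0.5],[-0.001,0.001,0.0875],1],[[0,0,0.5],[-0.001,0.001,0.0875],-1]])

```text
t: 3.08
eef_pos: [508.1, 228.9, 23.3]
tcp_rot: [3.14, -0.001, 1.539]
ft_force: [0.0, 0.7, 0.2]
opening: 0.941
grip_force: 0.0
```

>>> move_arm(plan=[[[0,0,0],[0,0,0],-1],[[0,0,0],[0,0,0],-1],[[0,0,0],[0,0,0],-1],[[0,0,0],[0,0,0],-1]])

```text
t: 3.58
eef_pos: [507.9, 228.3, 22.5]
tcp_rot: [3.141, -0.0, 1.538]
ft_force: [-0.4, 0.0, 0.7]
opening: 0.532
grip_force: 0.0
```

>>> move_arm(plan=[[[0,0,0],[0,0,0],-1],[[0,0,0],[0,0,0],-1],[[0,0,0],[0,0,0],-1],[[0,0,0],[0,0,0],-1],[[0,0,0],[0,0,0],-1]])

```text
t: 4.2
eef_pos: [507.8, 228.4, 22.3]
tcp_rot: [-3.141, -0.0, 1.538]
ft_force: [0.5, 0.0, -1.2]
opening: 0.213
grip_force: 30.0
```

>>> move_arm(plan=[[[0,0,0],[0,0,0],-1],[[0,0,0],[0,0,0],-1],[[0,0,0],[0,0,0],-1]])

```text
t: 4.58
eef_pos: [507.8, 228.4, 22.3]
tcp_rot: [3.142, -0.0, 1.538]
ft_force: [-0.5, -0.7, -1.5]
opening: 0.212
grip_force: 30.0
```

```bash
python3 -c "
from h import *
import math
a=-.211
b=np.array([563.2,14.4])
for d in(-62,55): print(d,b+d*np.array([math.cos(a),math.sin(a)]))
s=readout.state();print(s['eef_pos'],s['tcp_rot'],s['grip_force'],s['opening'])
"
```

```text
-62 [502.57503812  27.38514523]
55 [616.98020812   2.88091955]
[507.83578194 228.3643152   22.33087168] [ 3.14156011e+00 -8.18217461e-05  1.53848750e+00] 29.999855160713196 0.21156195622426108
```

```bash
python3 -c "
from h import *
go(502.6,28.5,90,1.36)"
```

```text
turn [ 0.   -0.   10.23] shift [-0.1999  0.0012 -0.0677]
```

>>> move_arm(plan=[[[0,0,0],[0,0,-0.04],-1],[[0,0,3],[-0.03,0,-0.068],-1],[[0,0,6],[-0.085,0.001,-0.068],-1],[[0,0,10.2],[-0.14,0.001,-0.068],-1],[[0,0,10.2],[-0.2,0.001,-0.068],-1]])

```text
t: 5.2
eef_pos: [502.3, 27.0, 90.6]
tcp_rot: [3.141, -0.0, 1.36]
ft_force: [1.0, -0.3, -2.1]
opening: 0.21
grip_force: 30.0
```

>>> move_arm(plan=[[[0,0,0],[0,0,0],-1],[[0,0,0],[0,0,0],-1]])

```text
t: 5.45
eef_pos: [502.4, 28.5, 90.4]
tcp_rot: [3.141, -0.0, 1.36]
ft_force: [-0.5, -0.2, -0.5]
opening: 0.207
grip_force: 30.0
```

```bash
python3 -c "
from h import *
s=readout.state();print(s['eef_pos'],s['tcp_rot'],s['ft_force'])
go(502.6,28.5,49.2,1.36)
S=cam('scene');T=cam('top');save(S,'pics/a2.png',(220,130,420,280),4)
m=mask(S,'scraper',(500,28))
if m is not None: print(fit([(S,m)],'scraper',(502,27,-.21),67.5))
"
```

```text
[502.40801665  28.52888595  90.40151878] [ 3.14149474e+00 -2.32764767e-04  1.35966579e+00] [-0.45242597 -0.21247427 -0.5308089 ]
turn [ 0.01 -0.01 -0.02] shift [0.     0.0002 0.0412]
```

View pics/a2.png

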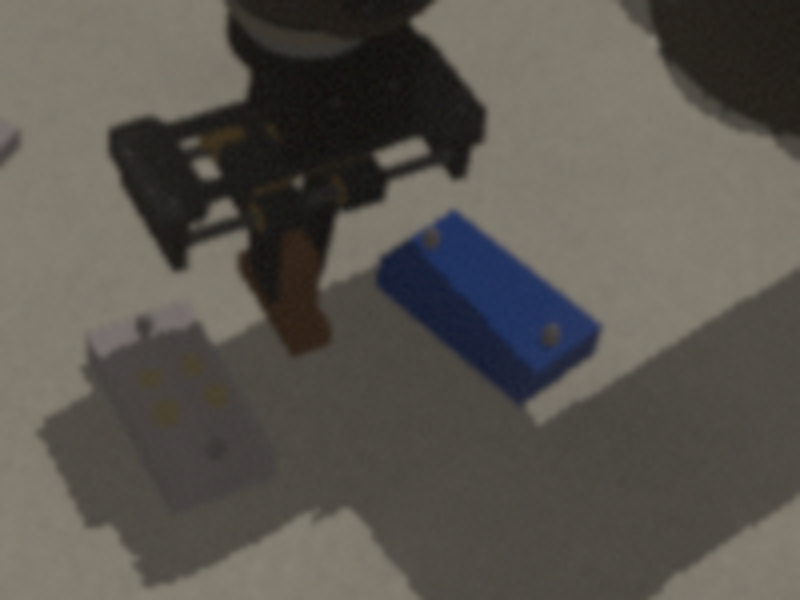

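Scraper is upright in the grip at crop (300,300), on the −x side of the base, with the four chips at (150–215, 365–410). Descend, then sweep along tool +y.

>>> move_arm(plan=[[[0,0,0],[0,0,0.03],-1],[[0,0,0],[0,0,0.041],-1],[[0,0,0],[0,0,0.041],-1],[[0,0,0],[0,0.012,0.041],-1],[[0,0,0],[0,0.024,0.041],-1]])

```text
t: 6.22
eef_pos: [527.3, 23.2, 50.1]
tcp_rot: [3.14, -0.0, 1.361]
ft_force: [0.1, -0.2, -0.9]
opening: 0.208
grip_force: 30.0
```

```bash
python3 -c "
from h import *
s=readout.state();print(s['eef_pos'],s['tcp_rot'],s['ft_force'])"
```

```text
[527.32740302  23.23937538  50.12668901] [ 3.13991096e+00 -3.09588361e-04  1.36052179e+00] [ 0.14436044 -0.15477582 -0.9123541 ]
```

>>> move_arm(plan=[[[0,0,0],[0,0.01,0.0003],-1],[[0,0,0],[0,0.02,0.0003],-1],[[0,0,0],[0,0.03,0.0003],-1],[[0,0,0],[0,0.04,0.0003],-1],[[0,0,0],[0,0.05,0.0003],-1]])

```text
t: 6.85
eef_pos: [575.4, 12.8, 49.0]
tcp_rot: [-3.142, -0.0, 1.36]
ft_force: [-1.0, 0.4, -1.6]
opening: 0.21
grip_force: 30.0
```

>>> move_arm(plan=[[[0,0,0],[0,0.01,0],-1],[[0,0,0],[0,0.018,0],-1],[[0,0,0],[0,0.026,0],-1],[[0,0,0],[0,0.034,0],-1],[[0,0,0],[0,0.042,0],-1]])

```text
t: 7.48
eef_pos: [616.3, 4.1, 49.0]
tcp_rot: [-3.142, -0.0, 1.36]
ft_force: [-0.3, 0.5, -1.6]
opening: 0.21
grip_force: 30.0
```

```bash
python3 -c "
from h import *
s=readout.state();print(s['eef_pos'],s['tcp_rot'],s['ft_force'])
S=cam('scene');T=cam('top');cv2.imwrite('pics/a3.png',np.hstack([cv2.resize(cv2.cvtColor(p['img'],4)[b:b+130,a:a+130],(390,390),interpolation=2) for p,a,b in((S,195,160),(T,190,125))]))
"
```

```text
[616.29284136   4.10377532  49.02703227] [-3.14155111e+00 -7.39274465e-05  1.36046623e+00] [-0.25864707  0.45665442 -1.6475706 ]
```

View pics/a3.png

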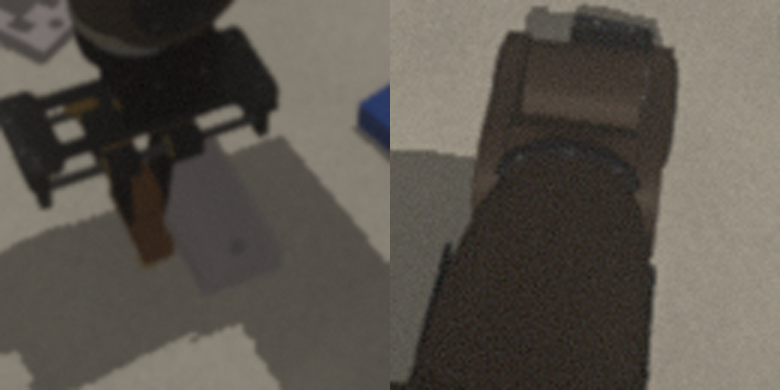

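The visible part of the base face is bare (left crop 215,220). The rest is hidden by the gripper, so I lift and carry the scraper back, then check.

```bash
python3 -c "
from h import *
go(508,228.4,90,1.538)"
```

```text
turn [ 4.000e-02 -1.000e-02 -1.018e+01] shift [ 0.1968 -0.153  -0.0411]
```

>>> move_arm(plan=[[[0,0,0],[0,0.002,-0.041],-1],[[0,0,-2],[0.04,-0.03,-0.041],-1],[[0,0,-5],[0.085,-0.066,-0.041],-1],[[0,0,-8],[0.13,-0.1,-0.041],-1],[[0,0,-10.2],[0.17,-0.132,-0.041],-1]])

```text
t: 8.2
eef_pos: [521.1, 199.6, 90.2]
tcp_rot: [3.141, -0.0, 1.54]
ft_force: [0.3, -0.0, -0.3]
opening: 0.21
grip_force: 30.0
```

>>> move_arm(plan=[[[0,0,0],[0.026,-0.026,0],-1],[[0,0,0],[0.026,-0.026,0],-1],[[0,0,0],[0.026,-0.026,0],-1]])

```text
t: 8.57
eef_pos: [497.5, 224.6, 90.2]
tcp_rot: [3.141, -0.0, 1.539]
ft_force: [-0.1, -0.1, -1.2]
opening: 0.209
grip_force: 30.0
```

```bash
python3 -c "
from h import *
s=readout.state();print(s['eef_pos'],s['tcp_rot'],s['ft_force'])
go(508,228.4,23.2,1.538)
S=cam('scene');T=cam('top');cv2.imwrite('pics/a4.png',np.hstack([cv2.resize(cv2.cvtColor(p['img'],4)[b:b+130,a:a+130],(390,390),interpolation=2) for p,a,b in((S,195,160),(T,190,125))]))
"
```

```text
[497.48997465 224.59005833  90.17752431] [ 3.14110069e+00 -1.35450376e-04  1.53863643e+00] [-0.05257296 -0.06333718 -1.23076122]
turn [ 0.03 -0.01  0.04] shift [0.0041 0.0103 0.067 ]
```

View pics/a4.png

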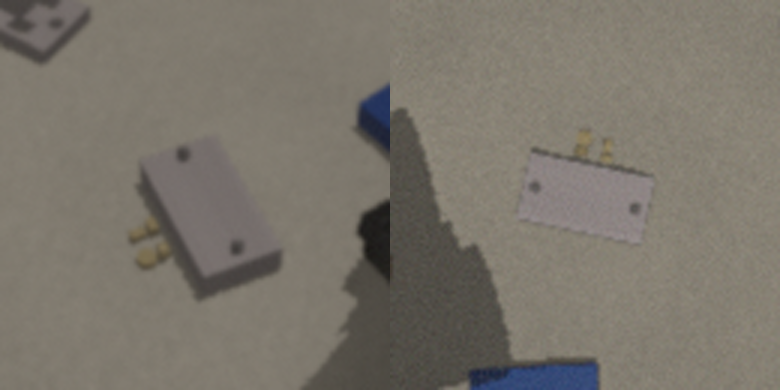

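All four chips now lie on the bench beyond the +x edge (top crop 580–610, 135–160) and the face is bare. Standing the scraper down.

>>> move_arm(plan=[[[0,0,0],[0.004,0.01,0.035],-1],[[0,0,0],[0.004,0.01,0.055],-1],[[0,0,0],[0.004,0.01,0.064],-1],[[0,0,0],[0.004,0.01,0.0675],-1],[[0,0,0],[0.004,0.01,0.0675],-1]])

```text
t: 9.3
eef_pos: [507.6, 228.4, 23.0]
tcp_rot: [3.141, -0.0, 1.538]
ft_force: [0.3, -0.2, -0.5]
opening: 0.211
grip_force: 30.0
```

>>> move_arm(plan=[[[0,0,0],[0,0,0],-1],[[0,0,0],[0,0,0.0003],-1]])

```text
t: 9.55
eef_pos: [507.3, 228.6, 22.7]
tcp_rot: [3.141, -0.0, 1.539]
ft_force: [0.8, -0.3, -1.2]
opening: 0.211
grip_force: 30.0
```

>>> move_arm(plan=[[[0,0,0],[0,0,0.0003],-1],[[0,0,0],[0,0,0.0003],-1],[[0,0,0],[0,0,0.0003],0.3],[[0,0,0],[0,0,0.0003],0.3],[[0,0,0],[0,0,0.0003],0.3]])

```text
t: 10.18
eef_pos: [507.2, 228.5, 21.8]
tcp_rot: [-3.141, -0.0, 1.539]
ft_force: [0.1, 0.1, -0.1]
opening: 0.47
grip_force: 0.0
```

>>> move_arm(plan=[[[0,0,0],[0,0,0],0.3],[[0,0,0],[0,0,0],0.3],[[0,0,0],[0,0,-0.02],0.3],[[0,0,0],[0,0,-0.06],0.3],[[0,0,0],[0,0,-0.1],0.3]])

```text
t: 10.8
eef_pos: [507.0, 228.4, 122.9]
tcp_rot: [-3.141, 0.0, 1.538]
ft_force: [-0.0, 0.3, -0.2]
opening: 0.653
grip_force: 0.0
```

```bash
python3 -c "
from h import *
s=readout.state();print(s['eef_pos'],s['tcp_rot'],s['ft_force'],s['opening'])
S=cam('scene');T=cam('top')
m=mask(S,'scraper',(504,227))
if m is not None: print(fit([(S,m)],'scraper',(507,227,-.03)))
V=[(p,mask(p,'cavity_plate',(568,-262))) for p in(T,S)]; V=[v for v in V if v[1] is not None]
for v in V: print(fit([v],'cavity_plate',(568,-266,.35)))
V=[(p,mask(p,'mould_base',(564,14))) for p in(T,S)]; V=[v for v in V if v[1] is not None]
for v in V: print(fit([v],'mould_base',(563,14,-.21)))
go(567.7,-266.5,110,1.571+.354)"
```

```text
[506.98499735 228.44738474 122.8935538 ] [-3.14092379e+00  1.43819181e-04  1.53839638e+00] [-0.01891078  0.25566237 -0.17501754] 0.6529462493575131
(array([ 5.07760598e+02,  2.27814651e+02, -3.28180880e-02]), np.float64(0.06791125541125541))
(array([ 5.67171629e+02, -2.64936570e+02,  3.53953159e-01]), np.float64(0.23650914634146342))
(array([ 5.68478776e+02, -2.66425970e+02,  3.46548762e-01]), np.float64(0.048214285714285716))
(array([ 5.62903074e+02,  1.48524006e+01, -1.81301538e-01]), np.float64(0.04743133265513733))
(array([ 5.64214485e+02,  1.46057264e+01, -2.13043985e-01]), np.float64(0.042837078651685394))
turn [-1.100e-01  1.000e-02 -2.215e+01] shift [-0.4926  0.077   0.011 ]
```

>>> move_arm(plan=[[[0,0,-4],[-0.06,0.01,0],0.4],[[0,0,-8],[-0.12,0.02,0.01],0.4],[[0,0,-13],[-0.18,0.03,0.01],0.4],[[0,0,-18],[-0.24,0.04,0.01],0.4],[[0,0,-22],[-0.3,0.048,0.01],0.4]])

```text
t: 11.78
eef_pos: [545.2, -74.8, 110.8]
tcp_rot: [-3.14, -0.001, 1.925]
ft_force: [0.5, -0.0, 0.5]
opening: 0.699
grip_force: 0.0
```

```bash
python3 -c "
from h import *
go(567.7,-265.9,100,1.571+.352)"
```

```text
turn [-0.08 -0.06  0.11] shift [-0.1871 -0.0451  0.0106]
```

>>> move_arm(plan=[[[0,0,0],[-0.06,-0.015,0.01],0.4],[[0,0,0],[-0.12,-0.03,0.01],0.4],[[0,0,0],[-0.17,-0.042,0.01],0.4],[[0,0,0],[-0.187,-0.045,0.01],0.4],[[0,0,0],[-0.187,-0.045,0.01],0.4]])

```text
t: 12.4
eef_pos: [567.2, -264.1, 100.8]
tcp_rot: [-3.141, -0.001, 1.921]
ft_force: [0.7, -0.1, 0.9]
opening: 0.698
grip_force: 0.0
```

```bash
python3 -c "
from h import *
go(567.7,-265.9,20,1.571+.352)"
```

```text
turn [-0.05 -0.08 -0.1 ] shift [-0.002  -0.0001  0.0808]
```

>>> move_arm(plan=[[[0,0,0],[-0.001,0,0.035],0.4],[[0,0,0],[-0.001,0,0.065],0.4],[[0,0,0],[-0.001,0,0.08],0],[[0,0,0],[-0.001,0,0.0815],-0.3],[[0,0,0],[-0.001,0,0.0815],-1]])

```text
t: 13.02
eef_pos: [568.4, -264.6, 21.2]
tcp_rot: [3.141, 0.001, 1.923]
ft_force: [-0.9, -0.4, 0.3]
opening: 0.44
grip_force: 0.0
```

>>> move_arm(plan=[[[0,0,0],[0,0,0],-1],[[0,0,0],[0,0,0],-1],[[0,0,0],[0,0,0],-1],[[0,0,0],[0,0,0],-1],[[0,0,0],[0,0,0],-1]])

```text
t: 13.65
eef_pos: [567.9, -265.0, 20.8]
tcp_rot: [3.142, 0.0, 1.922]
ft_force: [-3.3, -0.7, 5.5]
opening: 0.144
grip_force: 30.0
```

>>> move_arm(plan=[[[0,0,0],[0,0,0],-1],[[0,0,0],[0,0,0],-1],[[0,0,0],[0,0,0],-1]])

```text
t: 14.02
eef_pos: [567.9, -265.0, 20.8]
tcp_rot: [3.142, 0.0, 1.922]
ft_force: [-2.7, -0.4, 5.7]
opening: 0.142
grip_force: 30.0
```

>>> move_arm(plan=[[[0,0,0],[0,0,-0.02],-1],[[0,0,0],[0,0,-0.045],-1],[[0,0,0],[0,0,-0.07],-1],[[0,0,0],[0,0,-0.08],-1],[[0,0,0],[0,0,-0.08],-1]])

```text
t: 14.65
eef_pos: [568.0, -264.8, 100.3]
tcp_rot: [3.141, 0.0, 1.922]
ft_force: [-0.5, 0.5, -4.4]
opening: 0.146
grip_force: 30.0
```

```bash
python3 -c "
from h import *
s=readout.state();print(s['eef_pos'],s['tcp_rot'],s['ft_force'],s['opening'])
S=cam('scene');T=cam('top')
z=s['eef_pos'][2]-20.8
for p in(T,S):
  m=mask(p,'cavity_plate',(572,-262) if p is T else (530,-330))
  r=eyes.cut_out(p,'cavity_plate');print([(x['uv'],x['mask'].sum(),w(p,x['uv'],z)) for x in r])
  if r: print(fit([(p,r[0]['mask'])],'cavity_plate',(568,-266,.35),z))
go(563.5,14.5,90,1.361)"
```

```text
[ 567.97140986 -264.84181956  100.33720784] [3.14132224e+00 1.72237197e-04 1.92244583e+00] [-0.52032774  0.48402973 -4.41956902] 0.14577543932844164
[]
[([199.5, 142.5], np.int64(959), array([ 563.50467115, -255.51337456,   79.53720784])), ([349.4, 281.7], np.int64(651), array([535.2651523 , 249.58142188,  79.53720784]))]
(array([ 5.67835550e+02, -2.64430943e+02,  3.51578801e-01]), np.float64(0.21741397288842546))
turn [-0.06 -0.05 32.17] shift [0.2636 0.0922 0.0098]
```

>>> move_arm(plan=[[[0,0,7],[0.05,0.018,0],-1],[[0,0,14],[0.11,0.038,0.003],-1],[[0,0,21],[0.17,0.06,0.006],-1],[[0,0,28],[0.225,0.079,0.01],-1],[[0,0,32.2],[0.2635,0.092,0.01],-1]])

```text
t: 15.58
eef_pos: [563.0, 16.7, 89.9]
tcp_rot: [-3.141, -0.0, 1.359]
ft_force: [0.8, 0.1, -3.8]
opening: 0.143
grip_force: 30.0
```

>>> move_arm(plan=[[[0,0,0],[0,0,0.01],-1],[[0,0,0],[0,0,0.02],-1],[[0,0,0],[0,0,0.02],-1],[[0,0,0],[0,0,0.02],-1]])

```text
t: 16.08
eef_pos: [563.7, 13.3, 70.3]
tcp_rot: [-3.141, -0.0, 1.359]
ft_force: [-0.0, -0.3, -3.5]
opening: 0.142
grip_force: 30.0
```

```bash
python3 -c "
from h import *
s=readout.state();print(s['eef_pos'],s['tcp_rot'],s['ft_force'],s['opening'])
z=s['eef_pos'][2]-20.8
S=cam('scene')
r=eyes.cut_out(S,'cavity_plate');print([(x['uv'],x['mask'].sum()) for x in r])
m=mask(S,'cavity_plate',(575,30))
if m is not None:print(fit([(S,m)],'cavity_plate',(563.5,14.5,-.21),z))
im=cv2.resize(cv2.cvtColor(S['img'],4)[160:300,190:330],(600,600),interpolation=2);k=600/140
im=cv2.convertScaleAbs(im,alpha=1.8)
for h in hulls(S,'cavity_plate',(563.5,14.5,-.21),z)[:1]+hulls(S,'mould_base',(564,14.5,-.211)): cv2.polylines(im,[np.int32((h-[190,160]+.5)*k)],True,(0,255,0),1)
cv2.imwrite('pics/a5.png',im)
go(563.7,14.5,62,1.361)"
```

```text
[563.69238569  13.26436265  70.33329449] [-3.14142259e+00 -4.44480498e-05  1.35923158e+00] [-0.04689101 -0.30431527 -3.54460888] 0.14226723600403138
[([264.0, 224.5], np.int64(1199))]
(array([ 5.64713619e+02,  1.34583265e+01, -1.99466594e-01]), np.float64(0.29581943286071727))
turn [ 0.03 -0.01 -0.07] shift [ 0.0008 -0.0002  0.0087]
```

View pics/a5.png

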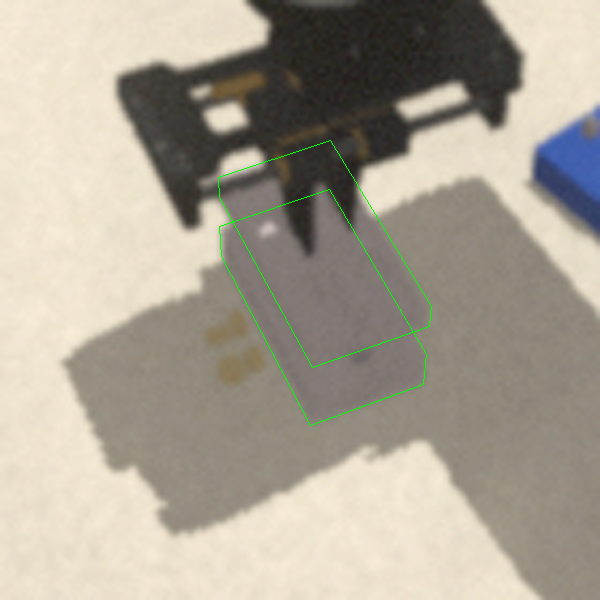

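Plate outline sits over the base outline, holes roughly over dowels. I lower it in steps and watch the force.

>>> move_arm(plan=[[[0,0,0],[0.001,0,0.004],-1],[[0,0,0],[0.001,0,0.009],-1],[[0,0,0],[0.001,0,0.012],-1],[[0,0,0],[0.001,0,0.015],-1],[[0,0,0],[0.001,0,0.015],-1]])

```text
t: 16.85
eef_pos: [563.7, 15.2, 55.2]
tcp_rot: [-3.141, -0.0, 1.36]
ft_force: [-0.8, 0.4, -2.7]
opening: 0.148
grip_force: 30.0
```

```bash
python3 -c "
from h import *
s=readout.state();print(s['eef_pos'],s['tcp_rot'],s['ft_force'],s['moment'])
go(563.7,14.8,54,1.361)"
```

```text
[563.68324491  15.19293383  55.15533031] [-3.14114070e+00 -3.09183683e-05  1.36044941e+00] [-0.83061825  0.44385498 -2.69971692] [-0.09860917  0.11400153 -0.02975338]
turn [-0.03 -0.   -0.03] shift [-0.0004  0.0001  0.0012]
```

No contact yet with the plate about 4 mm below the dowel tips, so the holes are engaged. Continuing.

>>> move_arm(plan=[[[0,0,0],[0,0,0.002],-1],[[0,0,0],[0,0,0.004],-1],[[0,0,0],[0,0,0.005],-1],[[0,0,0],[0,0,0.005],-1],[[0,0,0],[0,0,0.005],-1]])

```text
t: 17.48
eef_pos: [563.8, 15.2, 50.5]
tcp_rot: [3.142, -0.0, 1.36]
ft_force: [-0.4, 0.8, -3.4]
opening: 0.143
grip_force: 30.0
```

>>> move_arm(plan=[[[0,0,0],[0,0,0.001],-1],[[0,0,0],[0,0,0.002],-1],[[0,0,0],[0,0,0.002],-1],[[0,0,0],[0,0,0.002],-1]])

```text
t: 17.98
eef_pos: [563.8, 15.2, 48.4]
tcp_rot: [-3.142, -0.0, 1.36]
ft_force: [0.2, -0.5, -4.3]
opening: 0.144
grip_force: 30.0
```

>>> move_arm(plan=[[[0,0,0],[0,0,0.0008],-1],[[0,0,0],[0,0,0.0015],-1],[[0,0,0],[0,0,0.0018],-1],[[0,0,0],[0,0,0.0018],-1],[[0,0,0],[0,0,0.0018],-1]])

```text
t: 18.6
eef_pos: [563.8, 15.2, 46.8]
tcp_rot: [3.141, -0.0, 1.36]
ft_force: [-1.8, 1.4, 2.3]
opening: 0.145
grip_force: 30.0
```

Contact at exactly the predicted seated height, 46.8. Now pressing.

>>> move_arm(plan=[[[0,0,0],[0,0,0.0003],-1],[[0,0,0],[0,0,0.0005],-1],[[0,0,0],[0,0,0.0005],-1],[[0,0,0],[0,0,0.0005],-1]])

```text
t: 19.1
eef_pos: [563.8, 15.2, 46.8]
tcp_rot: [3.141, -0.0, 1.36]
ft_force: [-3.4, -0.9, 9.1]
opening: 0.149
grip_force: 30.0
```

>>> move_arm(plan=[[[0,0,0],[0,0,0.0002],-1],[[0,0,0],[0,0,0.0004],-1],[[0,0,0],[0,0,0.0004],-1],[[0,0,0],[0,0,0.0004],-1],[[0,0,0],[0,0,0.0004],-1]])

```text
t: 19.73
eef_pos: [563.8, 15.2, 46.8]
tcp_rot: [3.141, -0.0, 1.361]
ft_force: [-4.8, 0.3, 13.9]
opening: 0.147
grip_force: 30.0
```

```bash
python3 -c "
from h import *
S=cam('scene')
m=mask(S,'scraper',(504,227))
if m is not None: print(fit([(S,m)],'scraper',(507,227,-.03)))
im=cv2.resize(cv2.cvtColor(S['img'],4)[150:350,190:400],(735,600*7//6-100),interpolation=2);im=cv2.convertScaleAbs(im,alpha=1.3)
cv2.imwrite('pics/a6.png',im)
for i in range(3):
  cam('scene');s=readout.state();print(s['eef_pos'],s['ft_force'],s['moment'])"
```

```text
(array([ 5.08428147e+02,  2.27949145e+02, -9.61066520e-03]), np.float64(0.06294389204545454))
[563.83508805  15.17073464  46.81501144] [-5.1912018  -1.36879171 14.1880117 ] [-0.12133845  1.02143407 -0.04317471]
[563.79764983  15.18408378  46.79972861] [-4.98557983  0.30076786 14.7348945 ] [-0.13026354  1.05647288  0.01451492]
[563.80482148  15.18169224  46.81013825] [-4.85290834  0.19678866 13.35777351] [-0.06208382  1.05760025  0.01637012]
```

View pics/a6.png

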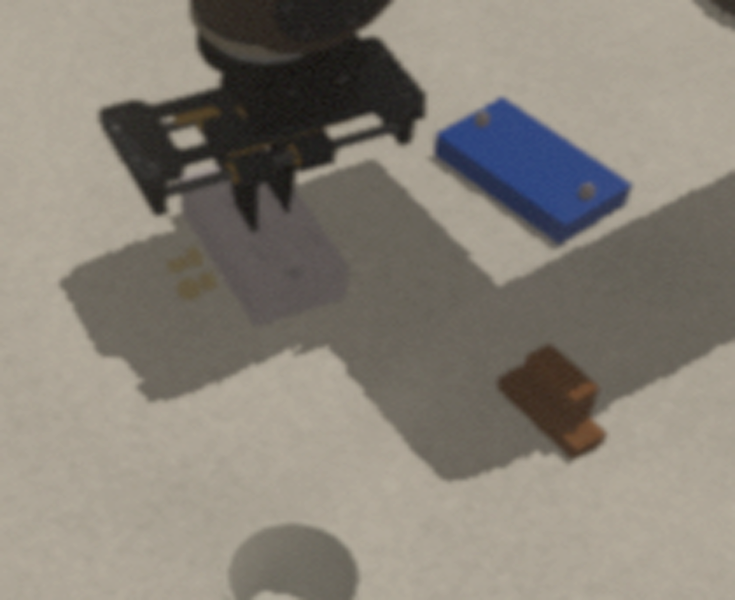

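The plate is seated flush on the base at (270,250), the chips are on the bench at (190,275), and the scraper stands upright at (550,400). The push is steady at about 14 N.

```bash
python3 -c "
from h import *
print(env.job_done())"
```

```text
the job is handed in; nothing more can be done
None
```

The job is handed in: all four chips are wiped off the base, the scraper stands upright on the bench, and the plate is seated flush on both dowels, still held and pressed with a measured push of about 14 N.

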